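Take a reading: close the slide reader and hold the slide carrier in

TASK

The slide reader is loaded with its reference filter: swing its lid fully shut, then take the blue-tabbed slide carrier out of the green rack, pass it down through the slot in the lid and press it against the spring lift until its black collar sits on the slot's rim so no light gets in. The lift pushes the carrier up again if you let go, so finish while still gripping it and holding it fully down. Leave the yellow-tabbed carrier in the rack and the bottles and jar where they stand.

Things in the scene. Friction and masses are not known exactly. Their poses are not given: they have to be found in the camera images.
- reader: White slide reader fixed to the desk, spans x -100..+94, y -75..+75 mm, 92 high when shut. Origin: on the desk; +x from the sloping console (front) to the hinge (rear), +y along the hinge. Hinge line at x 91, z 82 mm; chamber rim z 80. Lid shut: slot mouth at x 30, y 0, z 92 mm. Under the slot a guide well, 12 (x) x 36 (y) mm, from z 50 down to 13 mm.
- reader_lid (a joint): Grey lid, 129 x 152 x 8 mm, hinged at the reader's rear; rad, 0 = shut (level), grows as the front edge rises, at most 1.3. A stiff hinge keeps it where it is left; about 2 N at the front edge moves it. It starts at 0.7 to 1.1, so closed fingers can push it shut on its upper face near the front edge (upper face 6 mm above the hinge line when shut).
- lid_front (a point): Middle of the lid's front edge, on its upper face, 127 mm from the hinge; at 88 mm above the desk when shut. Axes of the lid (the reader's axes when shut). The black finger lip in front of it reaches 8 mm farther.
- slot_mouth (a point): Centre of the upper rim of the lid's slot, 4 mm above the lid's upper face, 61 mm from the hinge; moves with the lid and has its axes (the reader's when shut). Slot 8 mm (x) by 32 mm (y), 2 mm more than the carrier's blade both ways, straight for 8 mm; a black rim above flares to a 14 x 38 mm mouth.
- reader_lift (a joint): Orange spring lift at the bottom of the well; metres pressed down, 0 = up, at most 0.021. Its top is 38 mm above the desk when up. It pushes back with 2 N at first and 5.2 N at the 16 mm it is pressed when the carrier's collar meets the slot's rim.
- blue_carrier: Slide carrier with blue tab, 50 g, upright in the rack. Origin: centre of its lower tip; x thickness, y width, z up. White blade 6 (x) x 30 (y) mm, z 0..70 mm (last 3 mm 4 x 27); black collar 22 x 46 mm, z 70..74; blue ribbed tab to grip 12 (x) x 26 (y) mm, z 74..112. Same when turned half a turn about z.
- blue_carrier_collar (a point): Underside of the blue carrier's black collar, on its axis, 70 mm above its tip.
- yellow_carrier: The same slide carrier with a yellow tab, in the other end slot of the rack; it stays there.
- carrier_rack: Green rack fixed to the desk, 54 (x) x 165 (y) x 38 mm (black foot 60 x 171), origin: centre of its underside. Three slots along y at -55, 0, +55 mm, each a little over 6 (x) x 30 (y) mm, 30 mm deep (floor z 8 mm). Carriers stand in the two end slots (tab tops 120 mm above the desk), the middle one is empty.
- brown_bottle: Brown glass bottle with a black cap, 44 mm wide, 120 mm tall, origin under its centre; stays.
- label_jar: Small clear glass jar, 54 mm wide, 56 mm tall, origin under its centre; stays.
- stain_bottle: Pale yellow bottle with a white cap, 53 mm wide, 130 mm tall, origin under its centre; stays.

How it is judged:
By the outcome, as a careful person would: the job done as asked, in the order asked, and still so for the second after the job is handed in, while the arm keeps its last pose, push and grip.
It also fails if it takes over 58 s, if anything falls off the work surface, if the arm or the gripper's body presses on something with over 40 N, if the wrist force passes 120 N, or if a joint passes its speed limit or range.

ROBOT

A 6-joint arm with a two-finger parallel gripper is mounted at the origin on a cart in front of the work surface, level with it; the furniture and walls round the work are solid. World frame = base frame: x ahead of the robot, y to its left, z up, the work surface at z = 0. Lengths are in m, angles in rad, forces in N, time in s.
With the tool pointing down it reaches from about 0.375 to 0.9 m from the base axis. Payload 3.1 kg.
Tool frame: the origin (TCP) lies on the centre line of the jaws, within the pads' length; the fingertips stand robot.tcp_to_tips ahead of it and the grasp point (between the pads) lies 3 mm ahead of it (robot.tcp_to_tips is the distance from the TCP to the fingertips, in m); z points along the fingers, y is the line along which they close (so a half turn about z gives the same grasp; the last joint's range is limited). The gripper opens to 87 mm and grips with 3 to 60 N. Pads are 19 mm wide; open, the fingers measure 117 mm over their backs; the gripper's body (75 mm by 190 mm) begins 51 mm behind the grasp point.
Start: joints at [-1.462, 0.527, 1.433, -0, 1.181, -0.178], TCP at [0.177, -0.599, 0.245] pointing down, gripper open.
Joint ranges: [-3.08, 3.08], [-0.75, 2.2], [0.22, 2.44], [-1.43, 4.57], [0, 2.65], [-2.85, 2.85]. Speed limits (rad/s): [2.79, 2.79, 3.14, 3.14, 3.14, 3.14].

INTERFACE

Orientations are given as a unit quaternion [x, y, z, w].
In Python, from rig import robot gives the robot as it stands. The module is installed in compiled form; this text tells all that it offers.
- The arm moves only by the shell command python3 -m jog 'ROWS' [FORCE]. ROWS is JSON, one flat list of numbers, 5 for each row, row after row: the finger opening in m, from 0 to 0.087, then the shift along the tool's x, y, z in m, then the turn about the tool's z in units of 10 degrees (1.0 is 10 degrees). In form: [claw, x, y, z, roll, claw, x, y, z, roll, ...]. A call has 1 to 20 rows; each row shifts and turns the commanded pose from where the row before left it, along the tool's axes as they then stand; what a row does not reach is not made up. A row lasts 1/8 s, in which the tool goes at most 62.5 mm and 10.7 degrees, less where a joint would pass 70% of its speed; a pose out of reach is approached as far as the arm can. A call with a gripper value outside its range is refused whole. The fingers move at their own pace and stop on an object; FORCE is the grip in N (left out, the last holds). Time passes only in rows, so rows that do not move let the fingers close. It gives the time, the measured TCP pose, the force, the opening and the grip force at its end, in the units of the state.
- robot.get_obs(): the state, without advancing time (a new reading comes with each control period).
- robot.camera(name): name is "scene" or "top" or "wrist"; returns the picture (420x560x3 uint8, blue, green, red); there is no depth.
- robot.camera_model(name): a dict with "fx", "fy", "cx", "cy" (pixels), "R" (3x3) and "t" (3): a world point X has camera coordinates R X + t; the wrist camera has in their place "tool_from_camera" (4x4, takes a point from camera to tool coordinates, whose origin is the TCP and whose axes are the flange's). Camera axes: x right, y down, z forward; pixel columns grow to the right and rows downward; lengths in m; the calibration is good to about 2 mm. A picture is of the moment at which its call begins: read the wrist's pose just before it. camera_model takes no time and is no camera call.
- robot.hand_in(): hands the job in; it is judged then, once.
Trained networks look in the newest picture that a camera, given by its name, has taken for a name from the list of things; names that differ only in an ending like _2 or _b are one class to them, and where a whole thing is asked for, a point or a joint stands for the part that bears it (a point fixed in the world has none). Each returns a list of dicts, best first, with "conf" (0 to 1); they miss things now and then, are a little off and sometimes report something else, mostly with a low value. They report only what shows in the picture. A call takes as long as a camera call.
- robot.look_for(camera, label): "extent" ([centre column, centre row, width, height] in pixels, round what is visible of it).
- robot.outline_of(camera, label): "region" (420x560 bool, what is visible of it) and "extent" ([centre column, centre row, width, height] in pixels, round what is visible of it).
The state is a dict: "time": time; "q": joint angles; "joint_velocities": joint speeds; "joint_torque": joint torques, N m; "position": TCP position; "tool_rot": TCP orientation; "ft_force": force on the tool from outside, world axes, zero at the start; "moment": the same for the moment, N m; "grip_width": finger opening in m; "grip_force": force on a finger pad.
Only numpy, scipy, OpenCV 4.12 (cv2) and the standard library are available. Lean on these libraries where they do the work, as an engineer would, in place of code of your own. Each camera call takes 0.05 s, during which the arm holds its last target. There are 200 camera calls.

## Working session

There is one attempt and no reset: what is moved stays moved. The work goes in short steps, Python scripts to look and compute and a shell command to move; the robot and the scene stay as the last step left them, time stands still between calls to the robot, and variables do not carry over. Pictures are saved under pics/ and viewed, at most 10 in all, crops included, and the job is handed in when it is done.

```bash
mkdir -p pics
cat > h.py <<'E'
import numpy as np, cv2
from rig import robot
from scipy.spatial.transform import Rotation as Ro
def ray(cam,u,v,obs=None):
    m=robot.camera_model(cam)
    d=np.array([(u-m['cx'])/m['fx'],(v-m['cy'])/m['fy'],1.])
    if cam=='wrist':
        T=np.array(m['tool_from_camera']);R=Ro.from_quat(obs['tool_rot']).as_matrix()
        return R@T[:3,3]+np.array(obs['position']),R@T[:3,:3]@d
    R=np.array(m['R']);t=np.array(m['t']);return -R.T@t,R.T@d
def atz(cam,u,v,z,obs=None):
    o,d=ray(cam,u,v,obs);return o+d*(z-o[2])/d[2]
def proj(cam,X,obs=None):
    m=robot.camera_model(cam);X=np.array(X,float)
    if cam=='wrist':
        T=np.array(m['tool_from_camera']);R=Ro.from_quat(obs['tool_rot']).as_matrix()
        p=T[:3,:3].T@(R.T@(X-obs['position'])-T[:3,3])
    else: p=np.array(m['R'])@X+m['t']
    return np.array([m['fx']*p[0]/p[2]+m['cx'],m['fy']*p[1]/p[2]+m['cy']])
E
python3 - <<'E'
from h import *
np.set_printoptions(precision=3,suppress=True)
o=robot.get_obs();print(o['position'],Ro.from_quat(o['tool_rot']).as_matrix(),robot.tcp_to_tips,o['time'])
ims=[]
for c in ['scene','top']:
    im=robot.camera(c);cv2.imwrite(f'pics/{c}0.png',im)
    m=robot.camera_model(c);print(c,-np.array(m['R']).T@m['t'],np.array(m['R'])[2],m['fx'])
    for l in ['reader','reader_lid','blue_carrier','yellow_carrier','carrier_rack','brown_bottle','label_jar','stain_bottle']:
        for r in robot.look_for(c,l)[:2]: print(c,l,round(r['conf'],2),np.round(r['extent']))
print(robot.camera_model('wrist'))
E
```

```text
[ 0.177 -0.599  0.244] [[ 0.959  0.284 -0.   ]
 [ 0.284 -0.959  0.002]
 [ 0.    -0.002 -1.   ]] 0.022 0.0
scene [-0.099  0.533  0.763] [ 0.673 -0.417 -0.611] 505.39116948197767
scene reader 0.68 [371. 238. 110. 125.]
scene reader_lid 0.91 [356. 199.  80.  48.]
scene blue_carrier 0.66 [294. 272.  26.  37.]
scene blue_carrier 0.19 [350. 200.  76.  45.]
scene yellow_carrier 0.91 [240. 282.  30.  42.]
scene carrier_rack 0.75 [269. 302.  93.  48.]
scene brown_bottle 0.93 [258. 205.  21.  52.]
scene label_jar 0.97 [214. 257.  26.  31.]
scene label_jar 0.33 [297. 271.  26.  34.]
scene stain_bottle 0.67 [233. 209.  22.  62.]
top [0.528 0.084 0.926] [ 0.095  0.022 -0.995] 431.19214657104476
top reader 0.65 [352. 266.  96.  98.]
top reader_lid 0.63 [352. 240.  90.  47.]
top reader_lid 0.5 [351. 266.  94.  97.]
top blue_carrier 0.78 [247. 271.  27.  16.]
top yellow_carrier 0.67 [197. 255.  22.  14.]
top carrier_rack 0.97 [225. 261.  88.  48.]
top brown_bottle 0.71 [280. 152.  22.  31.]
top label_jar 0.75 [206. 185.  27.  34.]
top label_jar 0.65 [249. 140.  26.  36.]
top stain_bottle 0.61 [250. 140.  25.  34.]
{'fx': 292.78754600777233, 'fy': 292.78754600777233, 'cx': 275.5401081256829, 'cy': 208.4748790107553, 'tool_from_camera': array([[ 0.   , -0.966, -0.257,  0.07 ],
       [ 1.   ,  0.   ,  0.   ,  0.001],
       [-0.   , -0.257,  0.966, -0.14 ],
       [ 0.   ,  0.   ,  0.   ,  1.   ]])}
```

View pics/scene0.png

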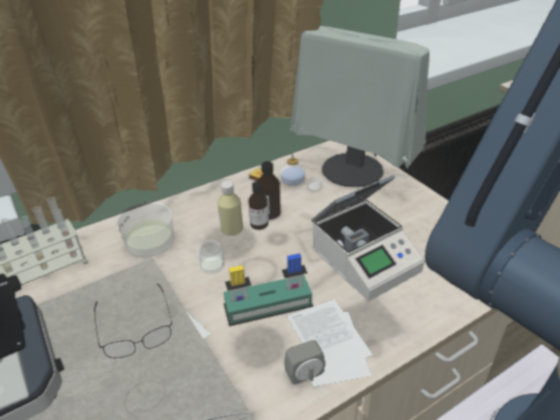

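View pics/top0.png

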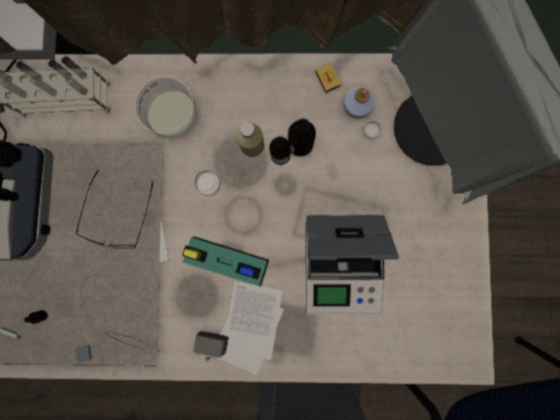

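The scene shows the reader at right with its lid about half open, and blue and yellow tabs at (294,265) and (237,275). In the top view the tabs are at about (247,271) blue and (192,254) yellow, and the lid slot is at (349,233). I'll look at one enlarged crop to get corner pixels.

Run:
```python
from h import *
im=cv2.imread('pics/top0.png')[200:330,170:410]
im=cv2.resize(im,None,fx=3.3,fy=3.3,interpolation=cv2.INTER_CUBIC)
cv2.imwrite('pics/crop.png',cv2.convertScaleAbs(im,alpha=1.6))
np.set_printoptions(precision=4,suppress=True)
b=atz('top',247.5,271,.12);y=atz('top',192.5,254,.12);print(b,y,b-y,np.linalg.norm(b-y))
for p in [(247,271)]: print(atz('top',*p,.12))
```

```text
[0.4892 0.1548 0.12  ] [0.5198 0.2581 0.12  ] [-0.0306 -0.1033  0.    ] 0.10778136788513246
[0.4892 0.1557 0.12  ]
```

View pics/crop.png

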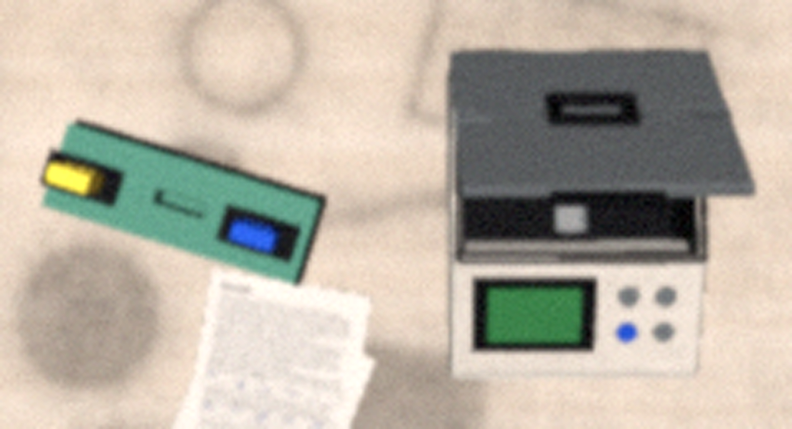

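The crop shows lid corners at (453,52), (706,52), (752,193), (463,193) and the slot mouth at (593,108). The blue tab is at (253,235), yellow at (72,178), and the rack corners are at (325,200), (300,283), (78,122), (42,205). I'll fit both poses from these.

Run:
```python
from h import *
from scipy.optimize import least_squares as ls
np.set_printoptions(precision=4,suppress=True)
px=lambda p:np.array(p)/3.3+[170,200]
def rw(p,X):
    c,s=np.cos(p[2]),np.sin(p[2]);return [p[0]+c*X[0]-s*X[1],p[1]+s*X[0]+c*X[1],X[2]]
def lid(a,u,y,h): return [.091-u*np.cos(a)+h*np.sin(a),y,.082+u*np.sin(a)+h*np.cos(a)]
P=[((-.002,.076,.006),(453,52)),((-.002,-.076,.006),(706,52)),((.127,-.076,.006),(752,193)),((.127,.076,.006),(463,193)),((.061,0,.010),(593,108))]
def f(p):
    r=[proj('top',rw(p,lid(p[3],*l)))-px(c) for l,c in P]
    r+=[proj('top',rw(p,(-.1,y,p[4])))-px(c) for y,c in ((.075,(452,375)),(-.075,(697,375)))]
    r+=[proj('scene',rw(p,lid(p[3],.131,0,.004)))-[376,188]] if 0 else []
    return np.ravel(r)
s=ls(f,[.45,-.06,0,.9,.03]);print(s.x,s.fun.reshape(-1,2))
p=s.x
print('front',rw(p,lid(p[3],.127,0,.006)),'slot shut',rw(p,(.03,0,.092)))
for y in(.076,-.076):print('scene lid corner',proj('scene',rw(p,lid(p[3],.127,y,.006))),proj('scene',rw(p,lid(p[3],-.002,y,.006))))
Q=[((.0,-.055,.1),(253,235)),((0,.055,.1),(72,178)),((.027,-.0825,.038),(325,200)),((-.027,-.0825,.038),(300,283)),((.027,.0825,.038),(78,122)),((-.027,.0825,.038),(42,205))]
Q[0]=((0,-.055,.115),Q[0][1]);Q[1]=((0,.055,.115),Q[1][1])
g=lambda p:np.ravel([proj('top',rw(p,a))-px(c) for a,c in Q])
s=ls(g,[.5,.2,.3]);print(s.x,s.fun.reshape(-1,2));print('blue',rw(s.x,(0,-.055,.12)),'yel',rw(s.x,(0,.055,.12)))
print(proj('scene',rw(s.x,(0,-.055,.1))))
```

```text
[ 0.5001 -0.0332  0.0107  0.8806  0.0322] [[-0.8068 -0.3594]
 [ 0.5943 -0.7656]
 [ 1.305  -0.1374]
 [-0.5639  0.1436]
 [-0.0339  0.4089]
 [-0.2594  0.3475]
 [-0.3827  0.3102]]
front [np.float64(0.5149111970395951), np.float64(-0.033080608884297424), np.float64(0.18375003709542104)] slot shut [np.float64(0.5301463376939614), np.float64(-0.032917403716970065), 0.092]
scene lid corner [336.4382 200.2902] [311.2179 218.8054]
scene lid corner [395.4634 175.0997] [365.725  195.1083]
[ 0.5045  0.2069 -0.293 ] [[ 1.3552 -0.0168]
 [ 0.5045 -0.2644]
 [-0.434   0.084 ]
 [-0.741   0.4255]
 [-1.7871 -0.0996]
 [ 0.9177 -0.1086]]
blue [np.float64(0.4886082730504517), np.float64(0.15421096638073595), 0.12] yel [np.float64(0.520384299651603), np.float64(0.2595213843527624), 0.12]
[295.7533 262.0424]
```

```bash
python3 -m jog '[0,0.042,-0.0368,0,0,0,0.042,-0.0368,0,0,0,0.042,-0.0368,0,0,0,0.042,-0.0368,0,0,0,0.042,-0.0368,0,0,0,0.042,-0.0368,0,0,0,0.042,-0.0368,0,0,0,0.042,-0.0368,0,0,0,0.042,-0.0368,0,0,0,0.042,-0.0368,0,0,0,0.042,-0.0368,0,0,0,0.042,-0.0368,0,0,0,0,0,0,-1.06,0,0,0,0,-1.06,0,0,0,0,-1.06,0,0,0,0,-1.06,0,0,0,0,-1.06,0,0,0,0,-1.06,0,0,0,0,-1.06,0,0,0,0,0]' 20
python3 - <<'E'
from h import *
o=robot.get_obs();im=robot.camera('wrist');cv2.imwrite('pics/w1.png',im)
print(Ro.from_quat(o['tool_rot']).as_matrix().round(4),o['ft_force'])
for l in ['slot_mouth','lid_front','blue_carrier','reader_lid']:
  for r in robot.look_for('wrist',l)[:2]: print(l,r)
E
```

```text
time: 3.4
position: [0.5354, -0.0328, 0.2446]
tool_rot: [0.704, 0.711, 0.0, 0.0]
ft_force: [0.6, -0.0, 0.0]
grip_width: 0.0003
grip_force: 0.0
[[-9.8e-03  1.0e+00  2.0e-04]
 [ 1.0e+00  9.8e-03 -0.0e+00]
 [-0.0e+00  2.0e-04 -1.0e+00]] [ 0.6368658  -0.01902553  0.01769317]
slot_mouth {'extent': [285.8, 178.4, 98.6, 119.5], 'conf': 0.95}
lid_front {'extent': [283.9, 177.3, 99.3, 123.7], 'conf': 0.8}
blue_carrier {'extent': [223.1, 13.8, 31.9, 27.7], 'conf': 0.72}
reader_lid {'extent': [286.5, 173.8, 102.3, 122.8], 'conf': 0.6}
```

View pics/w1.png

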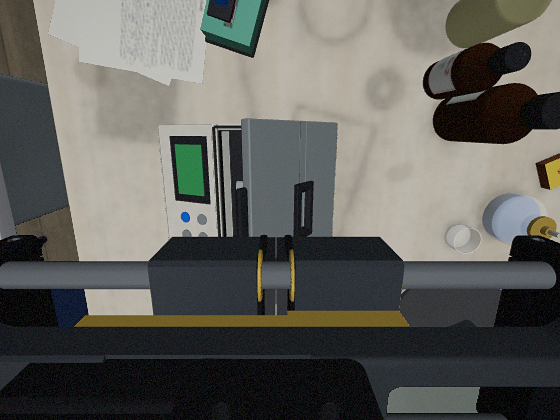

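The wrist view shows the closed fingertips at columns 258–293 over the lid, with its front edge at column 243. The slot is at (304,208) and the blue carrier near (223,14). I'll push the lid shut along its arc.

```bash
python3 -m jog '[0,0,0,0.021,0,0,0,0,0.021,0,0,0,-0.0115,0.0135,0,0,0,-0.0115,0.0135,0,0,0,-0.0085,0.0155,0,0,0,-0.0085,0.0155,0,0,0,-0.0045,0.015,0,0,0,-0.0045,0.015,0,0,0,0,0,0]'; python3 -m jog '[0,0,0,0.002,0,0,0,0,0.002,0,0,0,0,0,0]'
```

```text
time: 4.78
position: [0.4855, -0.0332, 0.1138]
tool_rot: [0.703, 0.711, -0.001, -0.001]
ft_force: [-0.9, -0.2, -0.2]
grip_width: 0.0005
grip_force: 0.0
time: 5.15
position: [0.4867, -0.0334, 0.1108]
tool_rot: [0.703, 0.711, 0.0, 0.0]
ft_force: [0.2, -0.6, -0.2]
grip_width: 0.0004
grip_force: 0.0
```

```bash
python3 -m jog '[0,0,0,0.002,0,0,0,0,0,0]';python3 -m jog '[0,0,0,0.002,0,0,0,0,0,0]'
python3 - <<'E'
from h import *
im=robot.camera('top')[200:330,290:410]
im=cv2.resize(im,None,fx=4,fy=4,interpolation=cv2.INTER_CUBIC)
cv2.imwrite('pics/crop2.png',cv2.convertScaleAbs(im,alpha=1.6))
E
```

```text
time: 5.4
position: [0.4867, -0.0334, 0.1102]
tool_rot: [0.703, 0.711, 0.0, 0.001]
ft_force: [-2.8, -0.1, 13.1]
grip_width: 0.0006
grip_force: 6.7
time: 5.65
position: [0.4867, -0.0334, 0.11]
tool_rot: [0.703, 0.711, 0.0, 0.001]
ft_force: [-4.4, 0.9, 29.5]
grip_width: 0.0003
grip_force: 14.4
```

View pics/crop2.png

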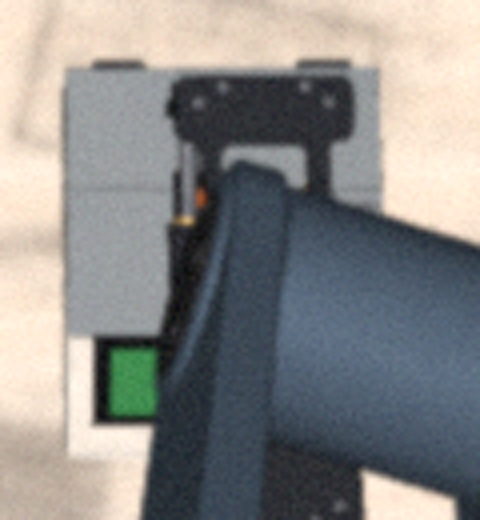

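The lid is level and stopped hard at 29 N. Next I'll lift and shift right so the wrist camera can see the slot.

```bash
python3 -m jog '[0,0,0,-0.04,0,0.05,0,0.005,-0.04,0,0.05,-0.03,0.02,-0.03,0,0.05,-0.04,0.02,0,0,0.05,0,0,0,0,0.05,0,0,0,0]'
python3 - <<'E'
from h import *
o=robot.get_obs();im=robot.camera('wrist');cv2.imwrite('pics/w2.png',im)
print(o['position'],o['ft_force'])
for l in ['slot_mouth','lid_front']:
  for r in robot.look_for('wrist',l)[:2]: print(l,r)
  for r in robot.outline_of('wrist',l)[:1]: print(r['extent'])
print(proj('wrist',(.530,-.033,.092),o))
print([proj('wrist',(.530+a,-.033+b,.092),o).round() for a in(-.007,.007) for b in(-.019,.019)])
E
```

```text
time: 6.45
position: [0.5311, -0.1022, 0.216]
tool_rot: [0.703, 0.711, -0.0, -0.001]
ft_force: [0.1, -0.4, -0.2]
grip_width: 0.0422
grip_force: 0.0
[ 0.53112454 -0.10222446  0.21602093] [ 0.14326456 -0.4130243  -0.15593151]
slot_mouth {'extent': [271.6, 123.0, 159.6, 177.9], 'conf': 0.95}
[272.6, 123.3, 157.5, 180.8]
lid_front {'extent': [271.5, 122.5, 157.2, 180.8], 'conf': 0.62}
[271.3, 123.7, 156.6, 181.3]
[275.80189884 130.94638756]
[array([268., 153.]), array([268., 108.]), array([283., 153.]), array([284., 108.])]
```

View pics/w2.png

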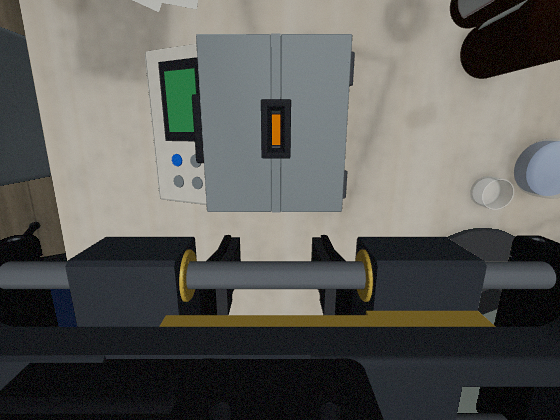

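The lid is shut, with corners at (196,35), (353,34), (344,212), (208,211). The slot rim spans columns 261–291 and rows 99–158, with the orange lift showing through it. I'll compute the exact slot position and yaw.

Run:
```python
from h import *
o=robot.get_obs();im=cv2.imread('pics/w2.png')
c=[atz('wrist',*p,.088,o) for p in [(196.5,34.5),(353,34),(344,211.5),(208,211.5)]]
print(np.round(c,4)); c=np.array(c)
print('side yaws',np.arctan2(-(c[0]-c[3])[0],(c[0]-c[3])[1]),np.arctan2(-(c[1]-c[2])[0],(c[1]-c[2])[1]),np.arctan2((c[2]-c[3])[1],(c[2]-c[3])[0]),'centre',c.mean(0), np.linalg.norm(c[0]-c[1]),np.linalg.norm(c[0]-c[3]))
roi=np.zeros(im.shape[:2],bool);roi[90:168,250:300]=1
hull=cv2.convexHull(np.argwhere((im.max(2)<70)&roi)[:,::-1].astype(np.int32))
b=cv2.minAreaRect(hull);print(b,atz('wrist',*b[0],.092,o))
```

```text
[[ 0.4643  0.0429  0.088 ]
 [ 0.5927  0.0449  0.088 ]
 [ 0.5964 -0.106   0.088 ]
 [ 0.4669 -0.1078  0.088 ]]
side yaws 0.016909798671825897 0.024701559505982826 0.013756501825137562 centre [ 0.53009131 -0.03149442  0.088     ] 0.12836442475790708 0.15068895777300764
((275.4999694824219, 128.5), (58.99999237060547, 28.999996185302734), 90.0) [ 0.53017259 -0.03067519  0.092     ]
```

```bash
python3 -m jog '[0.05,0.0475,-0.0155,-0.0075,0,0.05,0.0475,-0.0155,-0.0075,0,0.05,0.0475,-0.0155,-0.0075,0,0.05,0.0475,-0.0155,-0.0075,0,0.05,0,0,0,0.87,0.05,0,0,0,0.87,0.05,0,0,0,0,0.05,0,0,0,0]'
python3 - <<'E'
from h import *
o=robot.get_obs();im=robot.camera('wrist');cv2.imwrite('pics/w3.png',im)
print(o['position'],o['ft_force'],Ro.from_quat(o['tool_rot']).as_matrix().round(4))
for l in ['blue_carrier','yellow_carrier','carrier_rack']:
  for r in robot.look_for('wrist',l)[:2]: print(l,r)
print(proj('wrist',(.4886,.1542,.12),o))
E
```

```text
time: 7.7
position: [0.4677, 0.0865, 0.2465]
tool_rot: [0.802, 0.598, -0.0, -0.0]
ft_force: [0.0, 0.3, 1.0]
grip_width: 0.0501
grip_force: 0.0
[0.46771465 0.08652995 0.24649576] [7.46222569e-04 2.84197770e-01 1.01465209e+00] [[ 2.853e-01  9.584e-01 -2.000e-04]
 [ 9.584e-01 -2.853e-01  0.000e+00]
 [-1.000e-04 -2.000e-04 -1.000e+00]]
blue_carrier {'extent': [275.2, 126.1, 24.0, 48.7], 'conf': 0.93}
[276.46589577 128.81463823]
```

View pics/w3.png

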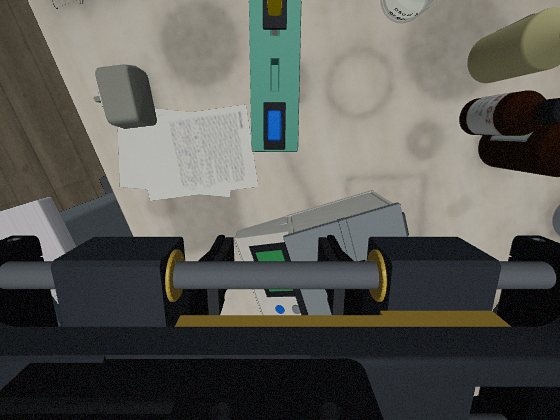

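The blue tab is centred near (274.5,125), with its collar at 264–286 × 103–149. The yellow tab at (275,8) lies in the same column, so the yaw is aligned. I'll compute the offset.

Run:
```python
from h import *
o=robot.get_obs();im=cv2.imread('pics/w3.png').astype(int)
R=Ro.from_quat(o['tool_rot']).as_matrix()
def show(n,p,z):
    X=atz('wrist',*p,z,o);print(n,p,X.round(4),'tool offset',(R.T@(X-o['position'])).round(4))
m=(im[:,:,0]>120)&(im[:,:,2]<90)&(im[:,:,0]-im[:,:,1]>50);m[:95]=0;m[155:]=0
m[:, :255]=0;m[:,295:]=0
r,c=np.where(m);print(r.min(),r.max(),c.min(),c.max())
b=m[r.min():r.max()+1,c.min():c.max()+1]
for k in range(r.min(),r.max()+1,3):
    cc=np.where(m[k])[0];print(k,cc.min(),cc.max(),im[k,(cc.min()+cc.max())//2])
k=(im.max(2)<60);k[:95]=0;k[160:]=0;k[:,:258]=0;k[:,292:]=0
r2,c2=np.where(k|m);print('collar',r2.min(),r2.max(),c2.min(),c2.max());show('collar',((c2.min()+c2.max())/2,(r2.min()+r2.max())/2),.082)
show('tab blob',(c.mean(),r.mean()),.115)
show('tab top face top rows',((c.min()+c.max())/2,r.min()+(r.max()-r.min())/2),.12)
```

```text
110 140 268 280
110 270 278 [126  58  25]
113 268 280 [190  99  27]
116 268 280 [188  98  22]
119 268 280 [189  99  18]
122 268 280 [186  94  10]
125 268 280 [188  97  22]
128 268 280 [190  98  26]
131 268 280 [190  99  23]
134 268 280 [187  94  13]
137 268 280 [188  98  20]
140 278 278 [124  59  22]
collar 102 151 258 285
collar (np.float64(271.5), np.float64(126.5)) [0.485  0.1576 0.082 ] tool offset [ 0.0733 -0.0041  0.1645]
tab blob (np.float64(273.9713541666667), np.float64(124.7265625)) [0.4878 0.1579 0.115 ] tool offset [ 0.0744 -0.0015  0.1315]
tab top face top rows (np.float64(274.0), np.float64(125.0)) [0.4878 0.1576 0.12  ] tool offset [ 0.0741 -0.0014  0.1265]
```

```bash
python3 -m jog '[0.05,0.037,-0.0005,0,0,0.05,0.037,-0.0005,0,0,0.05,0,0,0.035,0,0.05,0,0,0.035,0,0.05,0,0,0.035,0,0.05,0,0,0.0315,0,0.05,0,0,0,0]'; python3 -m jog '[0,0,0,0,0,0,0,0,0,0,0,0,0,0,0,0,0,0,0,0]' 30
```

```text
time: 8.78
position: [0.4866, 0.1572, 0.1081]
tool_rot: [0.802, 0.597, -0.002, -0.001]
ft_force: [-0.2, -0.4, -0.6]
grip_width: 0.0502
grip_force: 0.0
time: 9.28
position: [0.4886, 0.1576, 0.1107]
tool_rot: [0.802, 0.597, 0.001, 0.0]
ft_force: [0.4, 0.9, -0.4]
grip_width: 0.0178
grip_force: 0.0
```

```bash
python3 -m jog '[0,0,0,0,0,0,0,0,0,0,0,0,0,0,0]' 30;  python3 -m jog '[0,0,0,-0.01,0,0,0,0,-0.02,0,0,0,0,-0.03,0,0,0,0,-0.03,0,0,0,0,-0.025,0,0,0,0,0,0]'
```

```text
time: 9.65
position: [0.4885, 0.1576, 0.1104]
tool_rot: [0.802, 0.597, 0.0, 0.0]
ft_force: [-0.7, 0.4, 5.1]
grip_width: 0.0117
grip_force: 30.0
time: 10.4
position: [0.4894, 0.1578, 0.2268]
tool_rot: [0.802, 0.597, 0.002, 0.001]
ft_force: [0.4, 0.9, -0.5]
grip_width: 0.0119
grip_force: 30.0
```

```bash
python3 -m jog '[0,0,0,0,-0.875,0,0,0,0,-0.875,0,-0.04725,0.0095,0,0,0,-0.04725,0.0095,0,0,0,-0.04725,0.0095,0,0,0,-0.04725,0.0095,0,0,0,0,0,0,0,0,0,0,0,0]'
python3 - <<'E'
from h import *
o=robot.get_obs();print(np.round(o['position'],4),Ro.from_quat(o['tool_rot']).as_matrix().round(3))
im=robot.camera('top')[200:330,250:410];ims=robot.camera('scene')[150:300,290:440]
a=cv2.resize(im,(400,325),interpolation=cv2.INTER_CUBIC);b=cv2.resize(ims,(325,325),interpolation=cv2.INTER_CUBIC)
cv2.imwrite('pics/c4.png',cv2.convertScaleAbs(np.hstack([a,b]),alpha=1.5))
E
```

```text
time: 11.4
position: [0.5277, -0.0305, 0.2238]
tool_rot: [0.703, 0.712, -0.001, -0.002]
ft_force: [-0.1, -0.3, -0.3]
grip_width: 0.0122
grip_force: 30.0
[ 0.5277 -0.0305  0.2238] [[-0.013  1.    -0.003]
 [ 1.     0.013  0.001]
 [ 0.001 -0.003 -1.   ]]
```

View pics/c4.png

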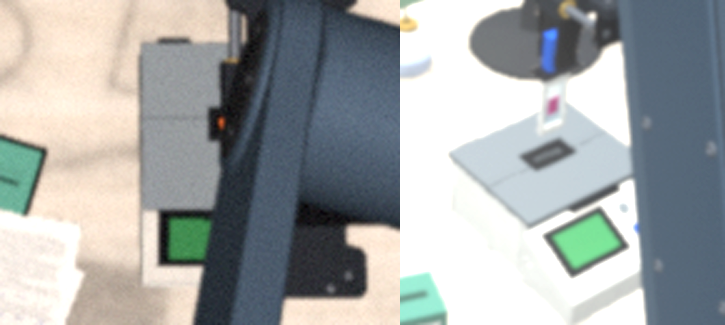

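The scene crop (right half) shows the carrier held upright with its tip at (551,131), just above the slot rim centre (547,154). The lid is flat. I'll check that relative position against projections.

Run:
```python
from h import *
np.set_printoptions(precision=2,suppress=True)
o=robot.get_obs();print(o['position']); p=o['position']
print('slot',proj('scene',(.5305,-.0307,.092)),'meas 357.8 221.1')
print('tip',proj('scene',(p[0],p[1],p[2]-.1024)),'meas 359.7 210.4')
J=proj('scene',(.5405,-.0307,.092))-proj('scene',(.5305,-.0307,.092));print('10mm x',J, '10mm y',proj('scene',(.5305,-.0207,.092))-proj('scene',(.5305,-.0307,.092)))
ims=robot.camera('scene')[195:240,335:385]
cv2.imwrite('pics/c5.png',cv2.convertScaleAbs(cv2.resize(ims,None,fx=14,fy=13,interpolation=cv2.INTER_CUBIC),alpha=1.3))
```

```text
[ 0.53 -0.03  0.22]
slot [357.97 219.72] meas 357.8 221.1
tip [359.33 209.32] meas 359.7 210.4
10mm x [-2.97 -2.44] 10mm y [-3.72  1.66]
```

View pics/c5.png

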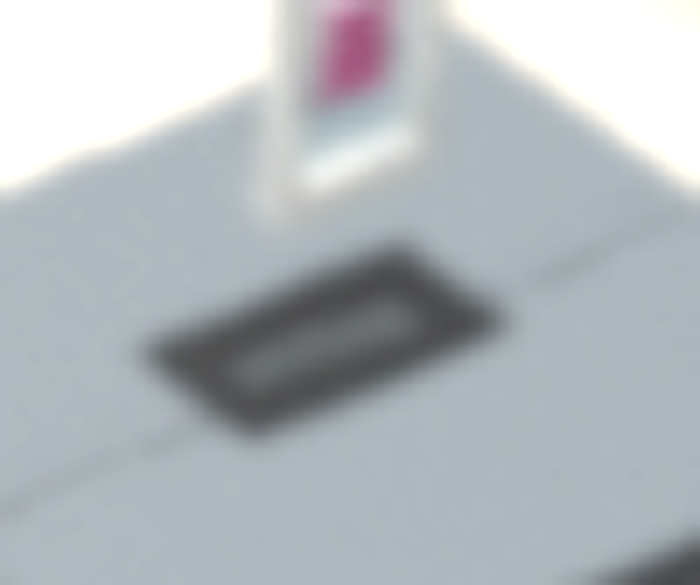

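```bash
python3 -m jog '[0,0,0,0.012,0,0,0,0,0.012,0,0,0,0,0,0,0,0,0,0,0]'; python3 -m jog '[0,0,0,0.006,0,0,0,0,0,0]';python3 -m jog '[0,0,0,0.006,0,0,0,0,0,0]'
```

```text
time: 12.05
position: [0.5289, -0.0308, 0.2008]
tool_rot: [0.702, 0.712, -0.0, -0.0]
ft_force: [0.4, 0.3, -0.3]
grip_width: 0.0116
grip_force: 30.0
time: 12.3
position: [0.5286, -0.0309, 0.1947]
tool_rot: [0.702, 0.712, -0.0, -0.0]
ft_force: [0.1, -0.0, 0.1]
grip_width: 0.0115
grip_force: 30.0
time: 12.55
position: [0.5288, -0.0309, 0.1887]
tool_rot: [0.702, 0.712, -0.0, -0.0]
ft_force: [0.9, -0.3, -0.5]
grip_width: 0.0117
grip_force: 30.0
```

Run:
```python
from h import *
for _ in range(3):
    o=robot.get_obs();print(np.round(o['position'],4),np.round(o['ft_force'],1),o['moment']);robot.camera('top')
```

```text
[ 0.5288 -0.0309  0.1887] [ 0.9 -0.3 -0.5] [-0.00592657 -0.06348234 -0.01057907]
[ 0.5287 -0.0309  0.1888] [-0.5 -0.2  0.2] [ 0.00303769 -0.13319252 -0.01097628]
[ 0.5287 -0.0309  0.1889] [ 0.3 -0.6 -0.8] [ 0.02785561 -0.11815148  0.01328248]
```

```bash
python3 -m jog '[0,0,0.001,0.003,0,0,0,0,0.003,0,0,0,0,0,0]'; python3 -m jog '[0,0,0,0.005,0,0,0,0,0,0]';python3 -m jog '[0,0,0,0.006,0,0,0,0,0,0]'
```

```text
time: 13.08
position: [0.5296, -0.0308, 0.1827]
tool_rot: [0.702, 0.712, -0.0, -0.0]
ft_force: [0.3, -0.8, -0.3]
grip_width: 0.0117
grip_force: 30.0
time: 13.32
position: [0.5296, -0.0308, 0.1776]
tool_rot: [0.702, 0.712, -0.0, -0.0]
ft_force: [-0.5, 0.3, -0.7]
grip_width: 0.0123
grip_force: 30.0
time: 13.58
position: [0.5296, -0.0308, 0.1715]
tool_rot: [0.702, 0.712, -0.0, -0.0]
ft_force: [0.1, 0.0, -0.5]
grip_width: 0.0119
grip_force: 30.0
```

```bash
python3 -m jog '[0,0,0,0.006,0,0,0,0,0.006,0,0,0,0,0,0]'; python3 -m jog '[0,0,0,0.006,0,0,0,0,0.006,0,0,0,0,0,0]';python3 -m jog '[0,0,0,0.006,0,0,0,0,0.004,0,0,0,0,0,0]'
```

```text
time: 13.95
position: [0.5295, -0.0308, 0.1594]
tool_rot: [0.702, 0.712, -0.0, -0.0]
ft_force: [-0.9, -0.2, -1.0]
grip_width: 0.0118
grip_force: 30.0
time: 14.32
position: [0.5295, -0.0308, 0.1474]
tool_rot: [0.702, 0.712, -0.0, -0.0]
ft_force: [-0.6, -0.0, -0.2]
grip_width: 0.0118
grip_force: 30.0
time: 14.7
position: [0.53, -0.0309, 0.138]
tool_rot: [0.702, 0.712, 0.0, 0.0]
ft_force: [-0.0, -0.7, 1.8]
grip_width: 0.0118
grip_force: 30.0
```

Spring contact is at the expected height, so I'll press on.

```bash
python3 -m jog '[0,0,0,0.005,0,0,0,0,0.005,0,0,0,0,0,0]'; python3 -m jog '[0,0,0,0.003,0,0,0,0,0,0]';python3 -m jog '[0,0,0,0.002,0,0,0,0,0,0]'
```

```text
time: 15.08
position: [0.53, -0.0309, 0.1279]
tool_rot: [0.702, 0.712, 0.0, 0.0]
ft_force: [0.5, 0.3, 3.3]
grip_width: 0.0119
grip_force: 30.0
time: 15.32
position: [0.53, -0.0309, 0.125]
tool_rot: [0.702, 0.712, 0.0, 0.0]
ft_force: [-0.9, 0.5, 3.7]
grip_width: 0.0119
grip_force: 30.0
time: 15.58
position: [0.53, -0.0309, 0.1244]
tool_rot: [0.702, 0.712, 0.0, 0.0]
ft_force: [-1.8, 0.4, 12.5]
grip_width: 0.0119
grip_force: 30.0
```

The collar is seated: force jumped and z stalled at the expected 0.1244. I'll add a little holding push and check with a picture.

```bash
python3 -m jog '[0,0,0,0,0,0,0,0,0.0005,0,0,0,0,0,0,0,0,0,0,0]' 40
python3 - <<'E'
from h import *
a=robot.camera('scene')[165:265,310:420]
cv2.imwrite('pics/c6.png',cv2.convertScaleAbs(cv2.resize(a,None,fx=6,fy=6,interpolation=cv2.INTER_CUBIC),alpha=1.3))
E
```

```text
time: 16.08
position: [0.53, -0.0309, 0.1244]
tool_rot: [0.702, 0.712, 0.0, 0.001]
ft_force: [-3.1, -0.5, 16.0]
grip_width: 0.0118
grip_force: 40.0
```

View pics/c6.png

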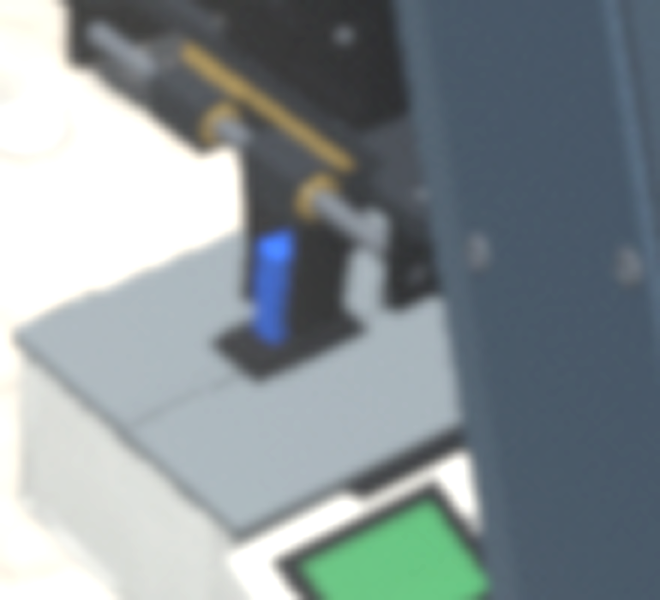

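The collar lies flat on the slot rim around (290,350) with no white blade showing, the tab is still gripped, and the lid is shut.

```bash
python3 -c "
from rig import robot
print(robot.hand_in())"
```

```text
the job is handed in; nothing more can be done
None
```

I handed the job in at about 16 s: the lid is shut, and the blue carrier is through the slot with its collar on the rim, still gripped at 40 N and pressed down with about 16 N; I didn't go near the yellow carrier, bottles or jar, and the judge's verdict isn't shown.

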